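Sort the slide gauges into their trays

ROBOT

A 7-joint arm with a two-finger parallel gripper is mounted at the origin on the work surface. World frame = base frame: x ahead of the robot, y to its left, z up, the work surface at z = 0. Lengths are in m, angles in rad, forces in N, time in s.
With the tool pointing down it reaches from about 0.4 to 0.85 m from the base axis. Payload 4.5 kg.
Tool frame: the origin (TCP) lies at the very end of the fingers, on their centre line; the grasp point (between the pads) lies 19 mm behind it; z points along the fingers, y is the line along which they close (so a half turn about z gives the same grasp; the last joint's range is limited). The gripper opens to 85 mm and grips with 20 to 120 N. Pads are 22 mm wide; open, the fingers measure 114 mm over their backs; the gripper's body (76 mm by 85 mm) begins 54 mm behind the grasp point. The pads swing forward as they close: fully open they stand 13 mm farther back than shut.
Start: joints at [-1.143, 0.689, -0.195, 1.565, 0.157, 0.902, -0.215], TCP at [0.24, 0.577, 0.231] pointing down, gripper open.
Joint ranges: [-3.01, 3.01], [-0.46, 2.08], [-1.47, 1.51], [0.13, 2.56], [-1, 4.14], [0.04, 2.09], [-2.66, 2.66]. Speed limits (rad/s): [2.57, 2.57, 3.14, 3.14, 3.14, 3.14, 3.14].

INTERFACE

Orientations are given as [roll, pitch, yaw] about the fixed x, y, z axes, in that order (R = Rz(yaw) Ry(pitch) Rx(roll)).
In Python, from rig import ctrl gives the robot as it stands. The module is installed in compiled form; this text tells all that it offers.
- The arm moves only by the shell command python3 -m jog 'ROWS'. ROWS is JSON, a list of rows, each a list of 7 numbers: the shift along the tool's x, y, z in mm, then the turn, a rotation vector about the tool's x, y, z in rad, then the opening, from -1 (shut) to 1 (fully open). A call has 1 to 5 rows; each row shifts and turns the commanded pose from where the row before left it, along the tool's axes as they then stand; what a row does not reach is not made up. A row lasts 1/12 s, in which the tool goes at most 41.7 mm and 7.16 degrees, less where a joint would pass 70% of its speed; a pose out of reach is approached as far as the arm can. A call is refused whole if a number of a shift passes 41.7 or a number of a turn 0.125, either way. A call with a gripper value outside its range is refused whole. The fingers move at their own pace and stop on an object; the grip force is fixed at half the most. Time passes only in rows, so rows that do not move let the fingers close. It gives the time, the measured TCP pose, the force and the opening at its end, in the units of the state.
- ctrl.sense(): the state, without advancing time (a new reading comes with each control period).
- ctrl.camera(name): name is "scene" or "top" or "wrist"; returns (picture, depth): 384x512x3 uint8, red, green, blue; 384x512 float32, m along the optical axis (not along the pixel's ray), 0 where there is no reading.
- ctrl.camera_model(name): a dict with "fx", "fy", "cx", "cy" (pixels), "distortion" ([k1, k2, p1, p2, k3] as OpenCV has them; the pictures are not rectified), "extrinsics" (4x4, takes a point from camera to world coordinates). Camera axes: x right, y down, z forward; pixel columns grow to the right and rows downward; lengths in m; the calibration is good to about 2 mm. A picture is of the moment at which its call begins: read the wrist's pose just before it. camera_model takes no time and is no camera call; for the wrist camera it gives the pose at the moment of the call.
- ctrl.finish_job(): hands the job in, once; it reports no verdict.
The state is a dict: "time": time; "joint_pos": joint angles; "joint_velocities": joint speeds; "joint_efforts": joint torques, N m; "tcp_pos": TCP position; "ee_rot": TCP orientation; "wrist_force": force on the tool from outside, world axes, zero at the start; "wrist_torque": the same for the moment, N m; "width": finger opening in m.
Only numpy, scipy, OpenCV 4.12 (cv2) and the standard library are available. Lean on these libraries where they do the work, as an engineer would, in place of code of your own. Each camera call takes 0.05 s, during which the arm holds its last target. There are 200 camera calls.

TASK

Clear the two slide gauges off the sheet: lay the gauge whose slide is pulled out in the long wooden tray, and the gauge whose slide is pushed home in the short wooden tray. Lay them down rather than dropping them, flat on the tray's floor and lengthwise along the tray (either way round), leave the slides as they are set, and let go.

Things in the scene. Friction and masses are not known exactly. Their poses are not given: they have to be found in the camera images.
- gauge_out_mid (a point): Centre (half-way up) of the body of the gauge whose slide is pulled out. Loose, 0.15 to 0.3 kg: an aluminium bar 120 mm long (its own x axis), 30 mm wide (y) and 22 mm high (z up), this point 11 mm above its underside; a brass screw stands 9 mm above the top, 42 mm behind the centre (-x). Grasp it across the 30 mm width. A flat steel blade 16 mm wide comes out of the +x end and ends in a dark steel cross-head.
- slide_out (a joint): How far the slide of that gauge is pulled out, m: 0 = home (cross-head against the end of the body), up to 0.065. It starts between 0.045 and 0.060, and stays where it is by friction (about 5 N). The gauge is then 130 mm + this value long overall, from 60 mm behind the body's centre to 70 mm + this value ahead of it.
- head_out (a point): Centre of the cross-head (10 mm long, 40 mm wide, 20 mm high, dark steel) on the blade of the pulled-out gauge, 65 mm + the joint value ahead (+x) of the body's centre. At the start both gauges point their cross-heads (+x) away from the robot, within 20 degrees of straight ahead.
- gauge_in_mid (a point): Centre (half-way up) of the body of the gauge whose slide is pushed home. Same make and size as the other gauge; only its slide position differs, so no blade shows between body and cross-head.
- slide_in (a joint): How far the slide of the pushed-home gauge is pulled out, m: it starts between 0 and 0.003. The gauge is then about 130 mm long overall, from 60 mm behind the body's centre to 70 mm ahead of it.
- head_in (a point): Centre of the cross-head (same size) of the pushed-home gauge, 65 mm + the joint value ahead (+x) of its body's centre.
- tray_long: The long plywood tray, fixed to the table, open on top. Origin: centre of its underside, on the table. Inside 240 mm long (its own x axis) and 130 mm wide (y); walls 6 mm thick, their rim 20 mm above the table. Long axis turned at most about 12 degrees from straight ahead.
- floor_long (a point): Centre of the inner floor of the long tray, about 6 mm above the table; axes as the tray's.
- tray_short: The short plywood tray, fixed, the same but 165 mm long inside (x) and 130 mm wide (y), too short for the pulled-out gauge. The two trays may swap sides, left and right.
- floor_short (a point): Centre of the inner floor of the short tray, about 6 mm above the table; axes as the tray's.

How it is judged:
By the outcome, as a careful person would: the job done as asked, in the order asked, and still so for the second after the job is handed in, with the robot touching nothing.
It also fails if it takes over 56 s, if anything falls off the work surface, if the arm or the gripper's body presses on something with over 40 N, if the wrist force passes 120 N, or if a joint passes its speed limit or range.

## Working session

There is one attempt and no reset: what is moved stays moved. The work goes in short steps, Python scripts to look and compute and a shell command to move; the robot and the scene stay as the last step left them, time stands still between calls to the robot, and variables do not carry over. Pictures are saved under pics/ and viewed, on a budget of 10 in all, crops included, one or two more only if the job needs it, and the job is handed in when it is done.

```bash
mkdir -p pics; python3 - <<'E'
from rig import ctrl
import cv2,numpy as np
s=ctrl.sense();print(s)
for n in("top","scene"):
    p,d=ctrl.camera(n);cv2.imwrite(f"pics/{n}0.png",p[:,:,::-1]);np.savez(f"{n}0.npz",p=p,d=d);m=ctrl.camera_model(n);print(n,m)
E
```

```text
{'time': 0.0, 'joint_pos': array([-1.14319777,  0.69000204, -0.19455059,  1.56638751,  0.1572676 ,
        0.90251023, -0.21507735]), 'joint_velocities': array([-1.49150600e-05, -1.63000938e-03,  5.45587234e-04,  2.04801049e-03,
        6.97401184e-04, -2.61888029e-03, -1.05656929e-03]), 'joint_efforts': array([-1.09559660e-03, -5.39603841e+01, -1.26717355e+00, -1.58545339e+01,
        9.02111758e-03,  9.39213205e-03, -5.69676040e-08]), 'tcp_pos': array([0.23957347, 0.57652387, 0.23046213]), 'ee_rot': array([-3.13967841e+00,  9.26155910e-05,  2.74791475e+00]), 'wrist_force': array([ 0.04933436, -0.35083538,  0.28169535]), 'wrist_torque': array([0.032841  , 0.0125456 , 0.02344238]), 'width': 0.08559941244446803}
top {'fx': 347.2639447293792, 'fy': 347.2639447293792, 'cx': 258.5325816378298, 'cy': 188.2477348626219, 'distortion': array([0.00883549, 0.        , 0.        , 0.        , 0.        ]), 'extrinsics': array([[-0.01531017, -0.98442358,  0.17514512,  0.34783868],
       [-0.99987097,  0.01592492,  0.00210495, -0.00284517],
       [-0.00486134, -0.17509029, -0.98454038,  1.15226707],
       [ 0.        ,  0.        ,  0.        ,  1.        ]])}
scene {'fx': 350.50426229212513, 'fy': 350.50426229212513, 'cx': 257.1760494360182, 'cy': 189.9979080172529, 'distortion': array([-0.02725596,  0.        ,  0.        ,  0.        ,  0.        ]), 'extrinsics': array([[ 0.87252848,  0.29228563, -0.39148838,  1.00511502],
       [ 0.48840499, -0.54221936,  0.68370953, -0.75604659],
       [-0.01243411, -0.78776092, -0.6158556 ,  0.75642854],
       [ 0.        ,  0.        ,  0.        ,  1.        ]])}
```

View pics/top0.png

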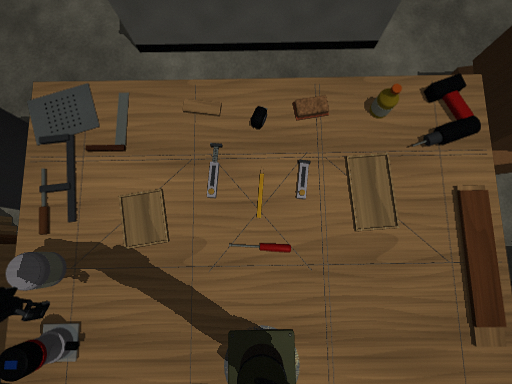

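Top view: the pulled-out gauge is at about (213,170) and the pushed-home one at (302,180). The short tray is on the left at (145,218) and the long tray on the right at (371,191). Next I measure with the height map.

```bash
cat > h.py <<'E'
import numpy as np,cv2
from scipy.spatial.transform import Rotation as R
def rays(m,uv):
    K=np.array([[m['fx'],0,m['cx']],[0,m['fy'],m['cy']],[0,0,1]])
    n=cv2.undistortPoints(np.asarray(uv,float).reshape(-1,1,2),K,np.asarray(m['distortion']))[:,0]
    return np.c_[n,np.ones(len(n))]
def onplane(m,uv,z):
    E=m['extrinsics'];d=rays(m,uv)@E[:3,:3].T
    return E[:3,3]+d*((z-E[2,3])/d[:,2])[:,None]
def cloud(m,d):
    v,u=np.mgrid[:384,:512];r=rays(m,np.c_[u.ravel(),v.ravel()])
    P=(r*d.reshape(-1,1))@m['extrinsics'][:3,:3].T+m['extrinsics'][:3,3]
    return P.reshape(384,512,3)
def rect(xy):
    c,(a,b),_=r=cv2.minAreaRect(xy.astype(np.float32)*1000)
    q=cv2.boxPoints(r);e=[q[1]-q[0],q[2]-q[1]];L=max(e,key=np.linalg.norm)
    y=np.degrees(np.arctan2(L[1],L[0]));y=(y+90)%180-90
    return np.round(c,1),np.round(sorted((a,b)),1),round(y,2)
E
python3 - <<'E'
from rig import ctrl
from h import *
z=np.load('top0.npz');m=ctrl.camera_model('top');P=cloud(m,z['d']);H=P[...,2]
print('table',[np.round(H[y-4:y+4,x-4:x+4].mean()*1000,2) for x,y in((260,230),(340,130),(180,200))], 'noise',H[226:234,250:258].std()*1000)
boxes={'out':(195,135,232,208),'in':(288,150,322,208),'short':(112,180,178,255),'long':(338,145,405,238)}
p=z['p']
for k,(a,b,c,d) in boxes.items():
    h=H[b:d,a:c];print(k,np.round(np.percentile(h,[5,50,80,90,95,99])*1000,1))
    if k in('out','in'):
        g=p[b:d,a:c].astype(int);sat=g.max(2)-g.min(2)
        M=((g[...,2]>g[...,0]-5)).astype(np.uint8)
        n,l,st,ce=cv2.connectedComponentsWithStats(M)
        i=1+st[1:,4].argmax();ys,xs=np.where(l==i);
        print(k,'metal',rect(onplane(m,np.c_[xs+a,ys+b],.022)[:,:2]))
    else:
        M=(h>.012)
        Q=P[b:d,a:c][M];print(k,'rim pts',len(Q),rect(Q[:,:2]))
big=np.hstack([cv2.resize(p[130:215,185:240],None,fx=6,fy=6),cv2.resize(p[130:215,275:330],None,fx=6,fy=6)])
cv2.imwrite('pics/g.png',big[:,:,::-1])
E
```

```text
table [np.float64(-0.74), np.float64(17.38), np.float64(-0.34)] noise 2.3047866264478687
out [-4.  -0.   3.4 20.2 22.7 28.9]
out metal (array([614.5, 151.7]), array([ 37.8, 182.9]), np.float32(-5.92))
in [-3.7  0.   5.3 21.3 23.7 32.1]
in metal (array([ 578.5, -148.3]), array([ 37., 129.]), np.float32(-3.99))
short [-3.3  2.4  6.8  9.9 18.5 22.1]
short rim pts 447 (array([452.3, 228.5]), array([194.6, 468.8]), np.float32(88.25))
long [-3.3  3.   7.1 10.5 18.4 22.4]
long rim pts 568 (array([ 511.9, -219.4]), array([261.1, 476.6]), np.float32(-81.57))
```

View pics/g.png

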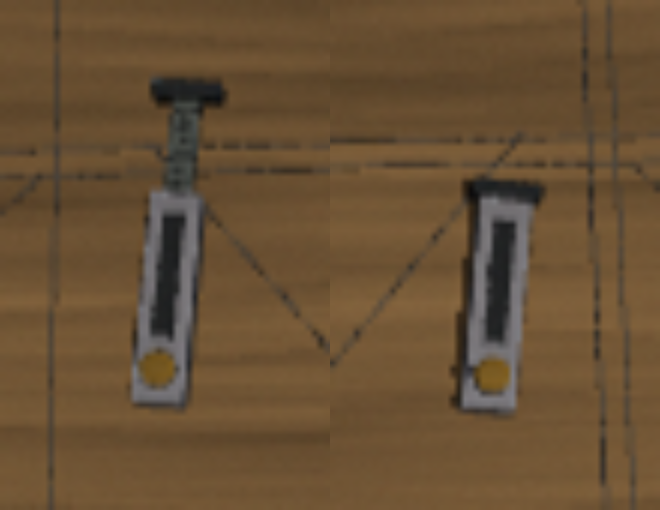

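The crops show the pulled-out gauge with its body at full-frame px ~(213,180), its head at (216,145) and about 53 mm of blade exposed. The pushed-home gauge has its head against the body. Both screws are at the rear. Next I clean up the tray fits and work out the approach.

```bash
python3 - <<'E'
from rig import ctrl
from h import *
from scipy.ndimage import median_filter
z=np.load('top0.npz');m=ctrl.camera_model('top');P=cloud(m,z['d']);H=P[...,2];p=z['p']
for k,(a,b,c,d) in {'short':(112,180,178,255),'long':(338,145,405,238)}.items():
    h=H[b:d,a:c];M=((h>.013)&(h<.028)).astype(np.uint8)
    n,l,st,_=cv2.connectedComponentsWithStats(M,connectivity=8)
    i=1+st[1:,4].argmax();ys,xs=np.where(l==i)
    print(k,st[i],rect(onplane(m,np.c_[xs+a,ys+b],.020)[:,:2]))
    F=cv2.erode((cv2.drawContours(np.zeros_like(M),[cv2.convexHull(np.c_[xs,ys].astype(np.int32))],-1,1,-1)),np.ones((11,11)))>0
    print(' floor z',np.median(h[F])*1000)
# gauges: wide coloured body only (bright metal)
for k,(a,b,c,d) in {'out':(195,135,232,208),'in':(288,150,322,208)}.items():
    g=p[b:d,a:c].astype(int);M=((g[...,2]>g[...,0]-5)&(g[...,2]>105)).astype(np.uint8)
    M=cv2.morphologyEx(M,cv2.MORPH_CLOSE,np.ones((3,3)))
    n,l,st,_=cv2.connectedComponentsWithStats(M);i=1+st[1:,4].argmax();ys,xs=np.where(l==i)
    print(k,'body',rect(onplane(m,np.c_[xs+a,ys+b],.022)[:,:2]))
E
```

```text
short [  7   9  50  60 415] (array([456.2, 378.4]), array([142.5, 177. ]), np.float32(9.13))
 floor z 5.236803051803074
long [  8   8  54  78 513] (array([ 534.2, -373.9]), array([143.7, 251.4]), np.float32(3.72))
 floor z 5.370797862242149
out body (array([582.5, 152.9]), array([ 27.3, 116. ]), np.float32(-4.76))
in body (array([ 573.8, -146.3]), array([ 27.2, 116.4]), np.float32(-7.1))
```

```bash
python3 -m jog '[[-34,-18.5,0,0,0,0,1],[-34,-18.5,0,0,0,0,1],[-34,-18.5,0,0,0,0,1],[-34,-18.5,0,0,0,0,1],[-34,-18.5,0,0,0,0,1]]'
python3 -m jog '[[-34,-18.5,0,0,0,0,1],[-34,-18.5,0,0,0,0,1],[-34,-18.5,0,0,0,0,1],[-34,-18.5,0,0,0,0,1],[-34,-18.5,0,0,0,0,1]]'
python3 -m jog '[[-34,-18.5,0,0,0,0,1],[-34,-18.5,0,0,0,0,1],[-34,-18.5,0,0,0,0,1],[-34,-18.5,0,0,0,0,1],[0,0,0,0,0,-0.1,1]]'
python3 -m jog '[[0,0,0,0,0,-0.1,1],[0,0,0,0,0,-0.1,1],[0,0,0,0,0,0,1]]'
python3 - <<'E'
from rig import ctrl
from h import *
print(ctrl.sense()['joint_pos'])
m=ctrl.camera_model('wrist');p,d=ctrl.camera('wrist');print(m);np.savez('w1.npz',p=p,d=d)
cv2.imwrite('pics/w1.png',p[:,:,::-1])
E
```

```text
time: 0.52
tcp_pos: [0.362, 0.4247, 0.231]
ee_rot: [-3.141, -0.0, 2.748]
wrist_force: [1.1, -0.4, 0.5]
width: 0.0855
time: 0.93
tcp_pos: [0.4835, 0.274, 0.231]
ee_rot: [-3.141, -0.0, 2.748]
wrist_force: [0.0, -0.1, 0.3]
width: 0.0853
time: 1.35
tcp_pos: [0.5854, 0.1447, 0.2305]
ee_rot: [-3.136, 0.006, 2.835]
wrist_force: [1.0, -1.9, -0.6]
width: 0.0855
time: 1.6
tcp_pos: [0.5798, 0.1548, 0.2307]
ee_rot: [3.142, -0.001, 3.05]
wrist_force: [-0.1, 0.0, 0.2]
width: 0.0856
[-0.14181287  0.66863308 -0.34296014  1.63861383  0.27234681  0.88293442
  0.88808636]
{'fx': 291.35117270715267, 'fy': 291.35117270715267, 'cx': 256.87005336033167, 'cy': 192.92299950548122, 'distortion': array([0.01109075, 0.        , 0.        , 0.        , 0.        ]), 'extrinsics': array([[ 9.15733792e-02,  9.57282825e-01,  2.74269774e-01,
         5.10849343e-01],
       [ 9.95798069e-01, -8.82312193e-02, -2.45246249e-02,
         1.60873384e-01],
       [ 7.22154350e-04,  2.75363114e-01, -9.61340020e-01,
         3.72941957e-01],
       [ 0.00000000e+00,  0.00000000e+00,  0.00000000e+00,
         1.00000000e+00]])}
```

View pics/w1.png

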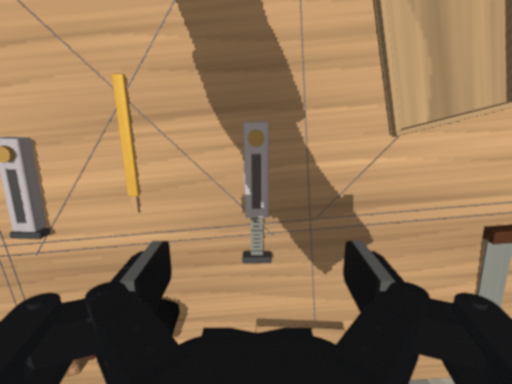

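In the wrist view the pulled-out gauge is in the middle, body from (256,122) to (256,216) and head at (257,257). Both fingers straddle it. The pushed-home gauge is at the left edge. Now I measure it from here.

```bash
python3 - <<'E'
from rig import ctrl
from h import *
z=np.load('w1.npz');m=ctrl.camera_model('wrist');p=z['p'].astype(int)
a,b,c,d=225,110,290,275
g=p[b:d,a:c];M=((g[...,2]>g[...,0]-8)).astype(np.uint8)
n,l,st,_=cv2.connectedComponentsWithStats(M);i=1+st[1:,4].argmax();print(st[i])
W=l==i;ys,xs=np.where(W);print('whole',rect(onplane(m,np.c_[xs+a,ys+b],.022)[:,:2]))
B=W&(np.arange(b,d)[:,None]<217);ys,xs=np.where(B);print('body',rect(onplane(m,np.c_[xs+a,ys+b],.022)[:,:2]))
for v in(135,150,165,180,195,208,230,257):
    x=np.where(W[v-b])[0]+a; q=onplane(m,[[x.min()-.5,v],[x.max()+.5,v]],.022)*1000;print(v,x.min(),x.max(),np.round(q[:,:2].mean(0),1),round(np.linalg.norm(q[1]-q[0]),1))
print(ctrl.sense()['tcp_pos'])
E
```

```text
[ 19 143  26   9 209]
whole (array([699.6, 143.1]), array([11.9, 33.6]), np.float32(84.5))Traceback (most recent call last):
  File "<stdin>", line 8, in <module>
  File "h.py", line 8, in onplane
    E=m['extrinsics'];d=rays(m,uv)@E[:3,:3].T
                        ~~~~^^^^^^
  File "h.py", line 5, in rays
    n=cv2.undistortPoints(np.asarray(uv,float).reshape(-1,1,2),K,np.asarray(m['distortion']))[:,0]
      ~~~~~~~~~~~~~~~~~~~^^^^^^^^^^^^^^^^^^^^^^^^^^^^^^^^^^^^^^^^^^^^^^^^^^^^^^^^^^^^^^^^^^^^
cv2.error: OpenCV(4.12.0) /io/opencv/modules/calib3d/src/undistort.dispatch.cpp:347: error: (-215:Assertion failed) CV_IS_MAT(_src) && CV_IS_MAT(_dst) && (_src->rows == 1 || _src->cols == 1) && (_dst->rows == 1 || _dst->cols == 1) && _src->cols + _src->rows - 1 == _dst->rows + _dst->cols - 1 && (CV_MAT_TYPE(_src->type) == CV_32FC2 || CV_MAT_TYPE(_src->type) == CV_64FC2) && (CV_MAT_TYPE(_dst->type) == CV_32FC2 || CV_MAT_TYPE(_dst->type) == CV_64FC2) in function 'cvUndistortPointsInternal'
```

Warm light here, so I'll use relative saturation for the mask instead.

```bash
cat >> h.py <<'E'
def body(m,p,box,top,vs):
    """grey mask (low saturation) in box; row mid-points on plane z=top, mm"""
    a,b,c,d=box;hsv=cv2.cvtColor(np.ascontiguousarray(p[b:d,a:c]),cv2.COLOR_RGB2HSV)
    M=(hsv[...,1]<75).astype(np.uint8)
    n,l,st,_=cv2.connectedComponentsWithStats(cv2.morphologyEx(M,cv2.MORPH_CLOSE,np.ones((3,3))))
    i=1+st[1:,4].argmax();W=l==i;print(st[i]+[a,b,0,0,0]);mid=[]
    for v in vs:
        x=np.where(W[v-b])[0]+a
        if len(x)<2: continue
        q=onplane(m,[[x.min()-.5,v],[x.max()+.5,v]],top)*1000;mid.append(q[:,:2].mean(0));print(v,x.min(),x.max(),np.round(mid[-1],1),round(np.linalg.norm(q[1]-q[0]),1))
    return W,np.array(mid)
E
python3 - <<'E'
from rig import ctrl
from h import *
z=np.load('w1.npz');m=ctrl.camera_model('wrist')
print(cv2.cvtColor(z['p'],cv2.COLOR_RGB2HSV)[[170,170,170,140,228],[238,248,280,265,257]])
W,mid=body(m,z['p'],(225,110,290,275),.022,(126,135,150,165,180,195,208,230,257))
ys=np.where(W.any(1))[0]+110;print(ys.min(),ys.max(),onplane(m,[[256,ys.min()-.5],[256,ys.max()+.5]],.022)*1000)
f=np.polyfit(mid[1:6,0],mid[1:6,1],1);print('yaw',np.degrees(np.arctan(f[0])))
print(ctrl.sense()['tcp_pos'],ctrl.sense()['ee_rot'])
E
```

```text
[[ 16 110 187]
 [  6  22 117]
 [ 15 113 120]
 [  8  25 112]
 [ 25  21 131]]
[ 243  121   28  142 2923]
126 243 268 [529.4 158.3] 30.6
135 243 268 [539.7 157.3] 30.8
150 244 268 [557.4 156.1] 30.1
165 244 268 [575.6 154.4] 30.5
180 244 268 [594.3 152.6] 30.9
195 244 268 [613.5 150.7] 31.4
208 244 268 [630.7 149.1] 31.8
230 251 262 [660.8 146.8] 15.6
257 243 270 [699.6 143.1] 37.4
121 262 [[523.1682103  159.45977977  22.        ]
 [707.70756494 141.60415095  22.        ]]
yaw -5.165649156733631
[0.57974812 0.15508891 0.23084251] [ 3.14145155e+00 -1.06012999e-03  3.04559271e+00]
```

```bash
python3 -m jog '[[-11.4,-1,35,0,0,0,1],[0,0,40,0,0,0,1],[0,0,40,0,0,0,1],[0,0,40,0,0,0,1],[0,0,40,0,0,0,1]]'
python3 -m jog '[[0,0,15,0,0,0,1],[0,0,12,0,0,0,1],[0,0,4,0,0,0,1],[0,0,0,0,0,0,1]]'
python3 -m jog '[[0,0,0,0,0,0,0],[0,0,0,0,0,0,-0.2],[0,0,0,0,0,0,-0.4],[0,0,0,0,0,0,-1],[0,0,0,0,0,0,-1]]'
python3 -m jog '[[0,0,0,0,0,0,-1],[0,0,0,0,0,0,-1],[0,0,0,0,0,0,-1],[0,0,0,0,0,0,-1]]'
```

```text
time: 2.07
tcp_pos: [0.5912, 0.1534, 0.0347]
ee_rot: [-3.142, 0.001, 3.045]
wrist_force: [0.9, -0.2, 0.3]
width: 0.085
time: 2.4
tcp_pos: [0.5913, 0.1536, 0.005]
ee_rot: [-3.141, -0.0, 3.047]
wrist_force: [0.3, 0.3, 0.0]
width: 0.0848
time: 2.82
tcp_pos: [0.5921, 0.1535, 0.0065]
ee_rot: [3.141, 0.002, 3.048]
wrist_force: [0.4, 0.7, -0.3]
width: 0.0283
time: 3.15
tcp_pos: [0.5921, 0.1535, 0.0065]
ee_rot: [3.141, 0.002, 3.048]
wrist_force: [-0.7, -0.1, 6.6]
width: 0.0287
```

Gripped (width 28.7 mm). Next I lift, carry to the long tray and look.

```bash
python3 -m jog '[[0,0,-6,0,0,0,-1],[0,0,-14,0,0,0,-1],[0,0,-25,0,0,0,-1],[0,0,-25,0,0,0,-1],[0,0,-20,0,0,0,-1]]'
python3 -m jog '[[0.4,-8,-10,0,0,0,-1],[1,-17,0,0,0,0,-1],[1.5,-27,0,0,0,0,-1],[1.5,-27,0,0,0,0,-1],[1.5,-27,0,0,0,0,-1]]'
python3 -m jog '[[1.5,-27,0,0,0,0,-1],[1.5,-27,0,0,0,0,-1],[1.5,-27,0,0,0,0,-1],[1.5,-27,0,0,0,0,-1],[1.5,-27,0,0,0,0,-1]]'
python3 -m jog '[[1.5,-27,0,0,0,0,-1],[1.5,-27,0,0,0,0,-1],[1.5,-27,0,0,0,0,-1],[1.5,-27,0,0,0,0,-1],[1.5,-27,0,0,0,0,-1]]'
python3 -m jog '[[1.5,-27,0,0,0,0,-1],[1.5,-27,0,0,0,0,-1],[1.5,-27,0,0,0,0,-1],[1.5,-27,0,0,0,0,-1],[1,-23,0,0,0,0,-1]]'
python3 -m jog '[[0,0,0,0,0,-0.08,-1],[0,0,0,0,0,-0.08,-1],[0,0,0,0,0,0,-1],[0,0,0,0,0,0,-1]]'
python3 - <<'E'
from rig import ctrl
from h import *
m=ctrl.camera_model('wrist');p,d=ctrl.camera('wrist');np.savez('w2.npz',p=p,d=d,E=m['extrinsics'])
cv2.imwrite('pics/w2.png',p[:,:,::-1]);print(m['extrinsics'])
E
```

```text
time: 3.57
tcp_pos: [0.5915, 0.1535, 0.0978]
ee_rot: [3.141, 0.001, 3.048]
wrist_force: [0.5, 0.9, -1.9]
width: 0.0286
time: 3.98
tcp_pos: [0.5745, 0.0464, 0.1055]
ee_rot: [-3.141, -0.001, 3.048]
wrist_force: [0.5, -1.0, -2.2]
width: 0.0282
time: 4.4
tcp_pos: [0.5542, -0.0875, 0.1054]
ee_rot: [-3.141, -0.001, 3.047]
wrist_force: [-0.4, -0.6, -2.1]
width: 0.0283
time: 4.82
tcp_pos: [0.5338, -0.2211, 0.1053]
ee_rot: [-3.141, -0.001, 3.047]
wrist_force: [1.0, -0.5, -1.0]
width: 0.0282
time: 5.23
tcp_pos: [0.5138, -0.3518, 0.1052]
ee_rot: [-3.141, -0.002, 3.046]
wrist_force: [-0.6, -0.5, -1.3]
width: 0.0283
time: 5.57
tcp_pos: [0.5151, -0.349, 0.1051]
ee_rot: [3.141, -0.001, -3.078]
wrist_force: [0.2, -0.0, -2.0]
width: 0.0284
[[-0.06399746  0.95925559  0.27519635  0.44594868]
 [ 0.99794917  0.06114652  0.01893582 -0.35393918]
 [ 0.00133699  0.27584382 -0.96120154  0.24732551]
 [ 0.          0.          0.          1.        ]]
```

View pics/w2.png

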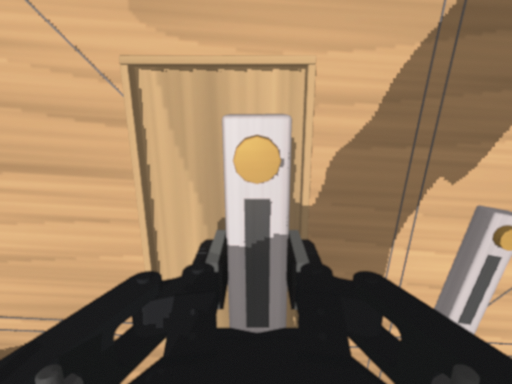

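The gauge is held square (body from (257,115)). The tray's near rim runs (122,58)–(315,58) and its left wall runs down to about (150,265). I use those rim points to refine the tray pose.

```bash
python3 - <<'E'
from rig import ctrl
from h import *
z=np.load('w2.npz');m=ctrl.camera_model('wrist');m['extrinsics']=z['E']
print(np.round(onplane(m,[[121,56],[316,57],[136,69],[307,68],[150,262],[128,130]],.02)*1000,1)) 
# predicted near outer corners from the top view estimate
c=np.array([534.2,-373.9]);a=np.radians(3.72);u=np.array([np.cos(a),np.sin(a)]);v=np.array([-u[1],u[0]])
print([np.round(c-126*u+s*71*v,1) for s in(-1,1)])
print(np.round(onplane(m,[[224,115],[291,116],[229,235],[290,235]],.105+.0155)*1000,1))
s=ctrl.sense();print(s['tcp_pos'],s['ee_rot'])
E
```

```text
[[ 416.  -452.5   20. ]
 [ 407.5 -313.8   20. ]
 [ 423.9 -442.3   20. ]
 [ 415.2 -319.4   20. ]
 [ 579.2 -438.1   20. ]
 [ 467.5 -450.7   20. ]]
[array([ 413.1, -452.9]), array([ 403.9, -311.2])]
[[ 449.1 -367.4  120.5]
 [ 447.7 -339.3  120.5]
 [ 503.7 -363.3  120.5]
 [ 501.9 -334.5  120.5]]
[ 0.51538573 -0.34874838  0.10520845] [ 3.14112334e+00 -6.94203353e-04 -3.07737904e+00]
```

Wrist and top views agree within 3 mm. I shift sideways, lower, then feel for the floor.

```bash
python3 -m jog '[[1.6,-13,0,0,0,0,-1],[1.6,-13,0,0,0,0,-1],[0,0,10,0,0,0,-1],[0,0,25,0,0,0,-1],[0,0,25,0,0,0,-1]]'
python3 -m jog '[[0,0,15,0,0,0,-1],[0,0,8,0,0,0,-1],[0,0,4,0,0,0,-1],[0,0,0,0,0,0,-1],[0,0,0,0,0,0,-1]]'
python3 -m jog '[[0,0,1.5,0,0,0,-1],[0,0,1.5,0,0,0,-1],[0,0,0,0,0,0,-1]]'
```

```text
time: 6.03
tcp_pos: [0.5149, -0.3767, 0.0448]
ee_rot: [-3.14, 0.002, -3.078]
wrist_force: [0.3, 0.7, -2.2]
width: 0.0282
time: 6.45
tcp_pos: [0.5153, -0.3753, 0.0189]
ee_rot: [-3.141, 0.001, -3.075]
wrist_force: [-0.5, 0.3, -2.0]
width: 0.0287
time: 6.7
tcp_pos: [0.5148, -0.3752, 0.0158]
ee_rot: [-3.141, 0.001, -3.075]
wrist_force: [0.4, -0.2, -1.3]
width: 0.0287
```

```bash
python3 -m jog '[[0,0,1.5,0,0,0,-1],[0,0,0,0,0,0,-1],[0,0,0,0,0,0,-1]]'
python3 -m jog '[[0,0,1,0,0,0,-1],[0,0,0,0,0,0,-1]]'
python3 -m jog '[[0,0,1,0,0,0,-1],[0,0,0,0,0,0,-1]]'
```

```text
time: 6.95
tcp_pos: [0.5145, -0.375, 0.0138]
ee_rot: [3.142, -0.0, -3.075]
wrist_force: [-1.5, 0.2, -1.9]
width: 0.029
time: 7.12
tcp_pos: [0.5144, -0.375, 0.0126]
ee_rot: [3.141, -0.0, -3.075]
wrist_force: [0.7, -0.2, -1.4]
width: 0.0289
time: 7.28
tcp_pos: [0.5145, -0.375, 0.0125]
ee_rot: [-3.141, -0.0, -3.075]
wrist_force: [-1.7, 0.9, 5.1]
width: 0.0286
```

Floor contact at TCP z 12.5 mm, as predicted. Now I let go gently and lift.

```bash
python3 -m jog '[[0,0,0,0,0,0,-0.2],[0,0,0,0,0,0,-0.1],[0,0,0,0,0,0,0.2],[0,0,0,0,0,0,0.2],[0,0,0,0,0,0,0.2]]'
python3 -m jog '[[0,0,-5,0,0,0,0.2],[0,0,-15,0,0,0,0.2],[0,0,-30,0,0,0,0.2],[0,0,-35,0,0,0,1],[0,0,-30,0,0,0,1]]'
python3 -m jog '[[0,0,-20,0,0,0,1],[0,0,0,0,0,0,1]]'
python3 - <<'E'
from rig import ctrl
from h import *
m=ctrl.camera_model('wrist');p,d=ctrl.camera('wrist');np.savez('w3.npz',p=p,d=d,E=m['extrinsics'])
cv2.imwrite('pics/w3.png',p[:,:,::-1]);print(ctrl.sense()['joint_pos'])
E
```

```text
time: 7.7
tcp_pos: [0.5146, -0.375, 0.0117]
ee_rot: [3.141, 0.0, -3.075]
wrist_force: [-0.2, 0.4, 0.1]
width: 0.0516
time: 8.12
tcp_pos: [0.5149, -0.3749, 0.1298]
ee_rot: [-3.141, 0.001, -3.075]
wrist_force: [0.4, -0.0, 1.2]
width: 0.0735
time: 8.28
tcp_pos: [0.5178, -0.3763, 0.1533]
ee_rot: [-3.136, 0.009, -3.076]
wrist_force: [1.1, -0.3, 0.7]
width: 0.0855
[ 0.81440671  0.83523903 -0.4822997   1.59254647  0.48578586  0.82858887
  1.77304643]
```

View pics/w3.png

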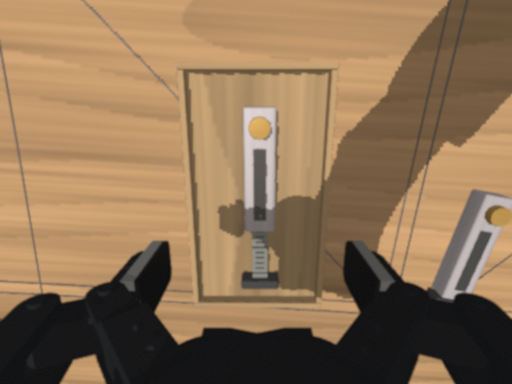

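The gauge lies parallel to the tray walls, body from (260,108) and head at (261,281), with the tray's far wall at about row 297. Now I check the end margins and the slide length, and locate the second gauge.

```bash
python3 - <<'E'
from rig import ctrl
from h import *
z=np.load('w3.npz');m=ctrl.camera_model('wrist');m['extrinsics']=z['E']
print('gauge top',np.round(onplane(m,[[260,107.5],[261,274]],.028)*1000,1).tolist(),'body end',np.round(onplane(m,[[260,231]],.028)*1000,1).tolist())
print('rim outer near/far',np.round(onplane(m,[[258,69],[258,304]],.02)*1000,1).tolist())
print('sides at row 180 rim L,R / gauge',np.round(onplane(m,[[186,180],[333,180]],.02)*1000,1).tolist(),np.round(onplane(m,[[244.5,180],[275,180]],.028)*1000,1).tolist())
s=ctrl.sense();print(s['tcp_pos'],s['ee_rot'])
# second gauge, top-cam fresh
mt=ctrl.camera_model('top');P,d=ctrl.camera('top')
a,b,c,e=288,150,322,208;g=P[b:e,a:c].astype(int)
M=((g[...,2]>g[...,0]-5)&(g[...,2]>105)).astype(np.uint8);M=cv2.morphologyEx(M,cv2.MORPH_CLOSE,np.ones((3,3)))
n,l,st,_=cv2.connectedComponentsWithStats(M);i=1+st[1:,4].argmax();ys,xs=np.where(l==i)
print('in',rect(onplane(mt,np.c_[xs+a,ys+b],.022)[:,:2]))
E
```

```text
gauge top [[448.3, -379.1, 28.0], [614.1, -366.6, 28.0]] body end [[565.8, -371.0, 28.0]]
rim outer near/far [[416.4, -383.1, 20.0], [657.0, -366.8, 20.0]]
sides at row 180 rim L,R / gauge [[520.5, -446.2, 20.0], [510.9, -303.8, 20.0]] [[514.7, -389.2, 28.0], [512.7, -360.5, 28.0]]
[ 0.51644257 -0.37588061  0.15074426] [-3.13795905  0.00560451 -3.07557141]
in (array([ 573.8, -146.3]), array([ 27.2, 116.4]), np.float32(-7.1))
```

```bash
python3 -m jog '[[-10.3,32.1,-11.4,0,0,0,1],[-10.3,32.1,-11.4,0,0,0,1],[-10.3,32.1,-11.4,0,0,0,1],[-10.3,32.1,-11.4,0,0,0,1],[-10.3,32.1,-11.4,0,0,0,1]]'
python3 -m jog '[[-10.3,32.1,-11.4,0,0,0,1],[-10.3,32.1,-11.4,0,0,0,1],[0,0,0,0,0,0.08,1],[0,0,0,0,0,0.085,1]]'
python3 -m jog '[[0,0,0,0,0,0,1],[0,0,0,0,0,0,1],[0,0,0,0,0,0,1]]'
python3 - <<'E'
from rig import ctrl
from h import *
m=ctrl.camera_model('wrist');p,d=ctrl.camera('wrist');np.savez('w4.npz',p=p,d=d,E=m['extrinsics'])
cv2.imwrite('pics/w4.png',p[:,:,::-1]);s=ctrl.sense();print(s['tcp_pos'],s['ee_rot'])
W,mid=body(m,p,(215,90,310,290),.022,range(110,300,8))
z=np.load('w3.npz');m['extrinsics']=z['E'];print('out, in tray')
W,mid=body(m,z['p'],(235,95,290,292),.028,range(105,292,9))
E
```

```text
time: 8.8
tcp_pos: [0.5544, -0.2097, 0.2031]
ee_rot: [3.141, -0.003, -3.075]
wrist_force: [0.1, -0.2, -0.1]
width: 0.0855
time: 9.13
tcp_pos: [0.572, -0.1422, 0.2265]
ee_rot: [3.139, -0.0, 3.045]
wrist_force: [0.6, -0.1, -0.9]
width: 0.0851
time: 9.38
tcp_pos: [0.5709, -0.1465, 0.2258]
ee_rot: [-3.141, -0.002, 3.044]
wrist_force: [1.1, -0.1, 0.2]
width: 0.0857
[ 0.57101461 -0.14661273  0.22589912] [ 3.14156454e+00 -1.43523280e-03  3.04346625e+00]
[ 241  122   31  105 2457]
126 246 271 [ 520.5 -139.8] 30.1
134 246 271 [ 529.5 -140.7] 30.3
142 246 271 [ 538.7 -141.6] 30.6
150 246 271 [ 548.1 -142.5] 30.8
158 245 270 [ 557.4 -144.6] 31.0
166 245 270 [ 567.1 -145.5] 31.3
174 245 270 [ 576.8 -146.5] 31.5
182 245 269 [ 586.7 -148.1] 30.6
190 245 269 [ 596.8 -149. ] 30.8
198 245 268 [ 607.  -150.7] 29.8
206 245 268 [ 617.4 -151.7] 30.0
214 245 268 [ 628.  -152.7] 30.3
222 241 271 [ 638.7 -154.4] 39.4Traceback (most recent call last):
  File "<stdin>", line 5, in <module>
  File "h.py", line 26, in body
    x=np.where(W[v-b])[0]+a
               ~^^^^^
IndexError: index 204 is out of bounds for axis 0 with size 200
```

View pics/w4.png

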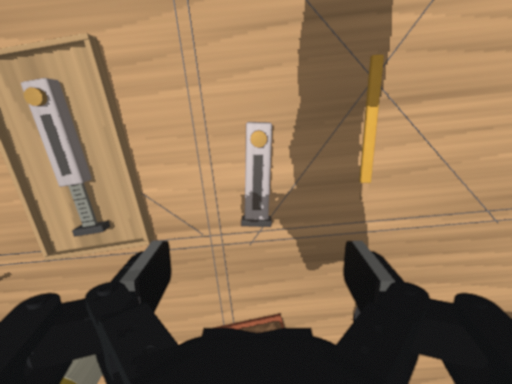

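The pushed-home gauge is centred, body from (258,122) to (257,217), yaw −6.9°, with its centre at about (575,−146). The first gauge lies in the long tray with its slide still out. Next I grasp the second.

```bash
python3 -m jog '[[-6,0,35,0,0,0.021,1],[0,0,40,0,0,0,1],[0,0,40,0,0,0,1],[0,0,40,0,0,0,1],[0,0,35,0,0,0,1]]'
python3 -m jog '[[0,0,15,0,0,0,1],[0,0,12,0,0,0,1],[0,0,4,0,0,0,1],[0,0,0,0,0,0,1]]'
python3 -m jog '[[0,0,0,0,0,0,0],[0,0,0,0,0,0,-0.2],[0,0,0,0,0,0,-0.4],[0,0,0,0,0,0,-1],[0,0,0,0,0,0,-1]]'
python3 -m jog '[[0,0,0,0,0,0,-1],[0,0,0,0,0,0,-1],[0,0,0,0,0,0,-1],[0,0,0,0,0,0,-1]]'
python3 - <<'E'
from rig import ctrl
from h import *
m=ctrl.camera_model('wrist');z=np.load('w3.npz');m['extrinsics']=z['E'];print('out, in tray')
W,mid=body(m,z['p'],(235,95,290,292),.028,range(205,292,4))
E
```

```text
time: 9.85
tcp_pos: [0.5766, -0.1471, 0.034]
ee_rot: [3.141, -0.002, 3.022]
wrist_force: [0.6, -0.2, 0.3]
width: 0.0855
time: 10.18
tcp_pos: [0.5774, -0.1467, 0.0051]
ee_rot: [3.141, -0.001, 3.022]
wrist_force: [0.3, 0.6, 0.7]
width: 0.0852
time: 10.6
tcp_pos: [0.5783, -0.1469, 0.0067]
ee_rot: [-3.141, 0.002, 3.022]
wrist_force: [1.7, -0.9, -0.8]
width: 0.0283
time: 10.93
tcp_pos: [0.5783, -0.1468, 0.0067]
ee_rot: [-3.141, 0.002, 3.022]
wrist_force: [-0.5, 0.2, 6.6]
width: 0.0282
out, in tray
[ 241  106   38  183 5025]
205 243 275 [ 538.6 -373.8] 31.9
209 244 275 [ 542.7 -373.1] 31.1
213 244 275 [ 546.8 -372.8] 31.2
217 244 275 [ 551.  -372.5] 31.3
221 244 275 [ 555.2 -372.2] 31.5
225 244 274 [ 559.4 -372.4] 30.6
229 244 274 [ 563.7 -372.1] 30.7
233 252 267 [ 568.  -371.3] 15.9
237 252 267 [ 572.3 -371. ] 16.0
241 252 267 [ 576.7 -370.7] 16.1
245 252 267 [ 581.1 -370.4] 16.1
249 252 267 [ 585.5 -370.1] 16.2
253 252 267 [ 590.  -369.8] 16.3
257 252 268 [ 594.5 -369. ] 17.4
261 252 267 [ 599.1 -369.2] 16.4
265 252 267 [ 603.7 -368.9] 16.5
269 252 267 [ 608.4 -368.6] 16.6
273 243 276 [ 613.1 -368.2] 35.3
277 242 277 [ 617.8 -367.9] 37.6
281 242 278 [ 622.5 -367.1] 38.8
285 242 277 [ 627.4 -367.3] 37.9
```

```bash
python3 -m jog '[[0,0,-6,0,0,0,-1],[0,0,-14,0,0,0,-1],[0,0,-25,0,0,0,-1],[0,0,-25,0,0,0,-1],[0,0,-20,0,0,0,-1]]'
python3 -m jog '[[3,8,-10,0,0,0,-1],[6.2,17,0,0,0,0,-1],[9.3,25.3,0,0,0,0,-1],[9.3,25.3,0,0,0,0,-1],[9.3,25.3,0,0,0,0,-1]]'
python3 -m jog '[[9.3,25.3,0,0,0,0,-1],[9.3,25.3,0,0,0,0,-1],[9.3,25.3,0,0,0,0,-1],[9.3,25.3,0,0,0,0,-1],[9.3,25.3,0,0,0,0,-1]]'
python3 -m jog '[[9.3,25.3,0,0,0,0,-1],[9.3,25.3,0,0,0,0,-1],[9.3,25.3,0,0,0,0,-1],[9.3,25.3,0,0,0,0,-1],[9.3,25.3,0,0,0,0,-1]]'
python3 -m jog '[[9.3,25.3,0,0,0,0,-1],[9.3,25.3,0,0,0,0,-1],[9.3,25.3,0,0,0,0,-1],[9.3,25.3,0,0,0,0,-1],[9.3,25.3,0,0,0,0,-1]]'
python3 -m jog '[[5,14,0,0,0,0,-1],[0,0,0,0,0,-0.093,-1],[0,0,0,0,0,-0.093,-1],[0,0,0,0,0,-0.093,-1],[0,0,0,0,0,0,-1]]'
python3 -m jog '[[0,0,0,0,0,0,-1],[0,0,0,0,0,0,-1]]'
python3 - <<'E'
from rig import ctrl
from h import *
z=np.load('w1.npz');m=ctrl.camera_model('wrist');E=m['extrinsics'].copy()
p,d=ctrl.camera('wrist');np.savez('w5.npz',p=p,d=d,E=E);cv2.imwrite('pics/w5.png',p[:,:,::-1])
s=ctrl.sense();print(s['tcp_pos'],s['ee_rot'])
m['extrinsics']=np.array([[ 9.15733792e-02,9.57282825e-01,2.74269774e-01,5.10849343e-01],[9.95798069e-01,-8.82312193e-02,-2.45246249e-02,1.60873384e-01],[7.22154350e-04,2.75363114e-01,-9.61340020e-01,3.72941957e-01],[0,0,0,1]])
body(m,z['p'],(225,110,290,275),.022,range(212,263,2))
E
```

```text
time: 11.35
tcp_pos: [0.5776, -0.1465, 0.0972]
ee_rot: [3.141, 0.0, 3.022]
wrist_force: [0.5, 0.6, -1.5]
width: 0.0287
time: 11.77
tcp_pos: [0.5516, -0.0404, 0.1053]
ee_rot: [3.141, -0.001, 3.021]
wrist_force: [-0.2, 1.2, -0.8]
width: 0.0289
time: 12.18
tcp_pos: [0.5203, 0.0909, 0.1053]
ee_rot: [-3.142, -0.001, 3.022]
wrist_force: [0.3, 0.3, -1.2]
width: 0.0283
time: 12.6
tcp_pos: [0.4891, 0.2219, 0.1053]
ee_rot: [-3.141, -0.001, 3.023]
wrist_force: [0.3, 1.2, -1.7]
width: 0.0285
time: 13.02
tcp_pos: [0.4578, 0.3528, 0.1052]
ee_rot: [-3.141, -0.001, 3.023]
wrist_force: [0.3, 0.7, -1.8]
width: 0.0286
time: 13.43
tcp_pos: [0.4559, 0.365, 0.1051]
ee_rot: [-3.14, -0.001, -2.98]
wrist_force: [0.6, -0.1, -1.9]
width: 0.0287
time: 13.6
tcp_pos: [0.4562, 0.3654, 0.1054]
ee_rot: [-3.141, -0.0, -2.985]
wrist_force: [-0.7, 0.2, -1.4]
width: 0.0287
[0.45625154 0.3655443  0.10546639] [-3.14116959e+00 -3.22561387e-04 -2.98452048e+00]
[ 243  121   28  142 2923]
212 245 268 [636.2 149.1] 30.6
214 245 268 [638.9 148.9] 30.7
216 246 267 [641.6 148.6] 28.2
218 251 263 [644.4 149. ] 16.7
220 251 263 [647.1 148.8] 16.7
222 250 263 [649.8 147.9] 18.1
224 250 263 [652.5 147.6] 18.1
226 251 263 [655.4 148. ] 16.8
228 251 263 [658.1 147.8] 16.9
230 251 262 [660.9 146.8] 15.6
232 251 263 [663.7 147.2] 16.9
234 250 263 [666.5 146.3] 18.3
236 251 263 [669.4 146.7] 17.0
238 251 262 [672.1 145.8] 15.7
240 251 262 [675.  145.5] 15.8
242 251 262 [677.8 145.3] 15.8
244 251 262 [680.7 145. ] 15.8
246 251 262 [683.6 144.8] 15.9
248 251 262 [686.5 144.5] 15.9
250 251 262 [689.4 144.2] 15.9
252 244 269 [692.3 143.9] 34.6
254 244 270 [695.3 144.3] 36.0
256 243 270 [698.2 143.4] 37.4
258 243 270 [701.1 143.1] 37.5
260 243 270 [704.1 142.9] 37.5
262 243 269 [707.  141.9] 36.3
```

View pics/w5.png

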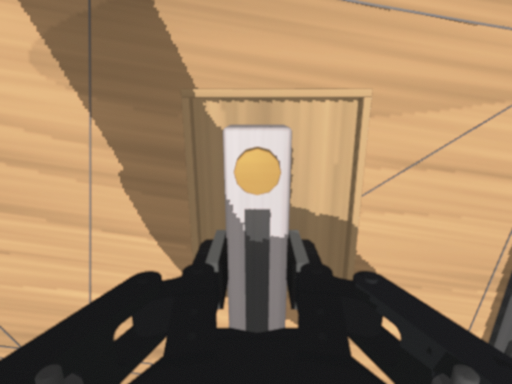

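The held gauge is square, with its slide home as far as can be seen. The tray's near rim spans (183,91)–(371,91), to the right of the gauge's centre line at col 257. Rim to world:

```bash
python3 - <<'E'
from rig import ctrl
from h import *
z=np.load('w5.npz');m=ctrl.camera_model('wrist')
print(np.round(onplane(m,[[183,91],[372,90],[194,101],[360,100],[370,120],[355,260]],.02)*1000,1))
c=np.array([456.2,378.4]);a=np.radians(9.13);u=np.array([np.cos(a),np.sin(a)]);v=np.array([-u[1],u[0]])
print([np.round(c-88.5*u+s*71*v,1) for s in(-1,1)])
print('gauge rear',np.round(onplane(m,[[257,125]],.12)*1000,1))
s=ctrl.sense();d=c-2.5*u+1.5*u-s['tcp_pos'][:2]*1000
Rm=R.from_euler('xyz',s['ee_rot']).as_matrix();print('shift tool',Rm[:2,:2].T@d, 'axis yaw',np.degrees(s['ee_rot'][2])+180)
E
```

```text
[[383.7 298.5  20. ]
 [361.3 435.9  20. ]
 [389.4 307.2  20. ]
 [369.4 429.   20. ]
 [382.3 440.1  20. ]
 [499.  458.3  20. ]]
[array([380.1, 294.3]), array([357.6, 434.5])]
gauge rear [[394.2 355.4 120. ]]
shift tool [-0.96007336 12.70322483] axis yaw 8.999572640719208
```

```bash
python3 -m jog '[[-1.5,7,0,0,0,0,-1],[-1.5,7,0,0,0,0,-1],[0,0,10,0,0,0,-1],[0,0,25,0,0,0,-1],[0,0,25,0,0,0,-1]]'
python3 -m jog '[[0,0,15,0,0,0,-1],[0,0,8,0,0,0,-1],[0,0,4,0,0,0,-1],[0,0,0,0,0,0,-1],[0,0,0,0,0,0,-1]]'
python3 -m jog '[[0,0,1.5,0,0,0,-1],[0,0,1.5,0,0,0,-1],[0,0,1.5,0,0,0,-1],[0,0,0,0,0,0,-1],[0,0,0,0,0,0,-1]]'
python3 -m jog '[[0,0,1,0,0,0,-1],[0,0,0,0,0,0,-1]]'
```

```text
time: 14.07
tcp_pos: [0.4576, 0.3817, 0.0453]
ee_rot: [3.139, 0.002, -2.982]
wrist_force: [-0.2, -0.8, -2.1]
width: 0.0288
time: 14.48
tcp_pos: [0.4574, 0.3808, 0.0191]
ee_rot: [3.141, 0.001, -2.982]
wrist_force: [-0.3, -0.5, -2.0]
width: 0.0282
time: 14.9
tcp_pos: [0.4572, 0.3803, 0.0143]
ee_rot: [3.141, 0.0, -2.982]
wrist_force: [0.6, 0.3, -2.3]
width: 0.0287
time: 15.07
tcp_pos: [0.4571, 0.3802, 0.0131]
ee_rot: [3.142, -0.0, -2.982]
wrist_force: [0.4, -0.3, -2.0]
width: 0.0286
```

```bash
python3 -m jog '[[0,0,1,0,0,0,-1],[0,0,0,0,0,0,-1]]'
python3 -m jog '[[0,0,0.5,0,0,0,-1],[0,0,0,0,0,0,-1]]'
```

```text
time: 15.23
tcp_pos: [0.4571, 0.3803, 0.0127]
ee_rot: [-3.142, 0.0, -2.982]
wrist_force: [-0.7, -1.1, 3.6]
width: 0.0284
time: 15.4
tcp_pos: [0.4571, 0.3803, 0.0127]
ee_rot: [-3.142, 0.001, -2.982]
wrist_force: [-2.3, -1.5, 8.4]
width: 0.0287
```

Firm floor contact. I release, rise and look, and also take a top view of both trays.

```bash
python3 -m jog '[[0,0,0,0,0,0,-0.2],[0,0,0,0,0,0,-0.1],[0,0,0,0,0,0,0.2],[0,0,0,0,0,0,0.2],[0,0,0,0,0,0,0.2]]'
python3 -m jog '[[0,0,-5,0,0,0,0.2],[0,0,-15,0,0,0,0.2],[0,0,-30,0,0,0,0.2],[0,0,-35,0,0,0,1],[0,0,-35,0,0,0,1]]'
python3 -m jog '[[0,0,-35,0,0,0,1],[0,0,-35,0,0,0,1],[0,0,0,0,0,0,1],[0,0,0,0,0,0,1],[0,0,0,0,0,0,1]]'
python3 - <<'E'
from rig import ctrl
from h import *
m=ctrl.camera_model('wrist');p,d=ctrl.camera('wrist')
t,td=ctrl.camera('top');mt=ctrl.camera_model('top')
L=cv2.resize(p,(400,300));T=cv2.resize(t[140:250,335:410],(300,440))
cv2.imwrite('pics/w6.png',np.hstack([cv2.resize(p[:300,120:400],(470,504)),cv2.resize(t[140:250,335:410],(330,504))])[:,:,::-1])
np.savez('w6.npz',p=p,d=d,t=t,td=td)
W,mid=body(m,p,(215,90,300,260),.028,range(110,258,8))
P=cloud(mt,td)
for k,(a,b,c,e) in {'short':(130,195,160,240),'long':(360,160,385,220)}.items():
    h=P[b:e,a:c];g=t[b:e,a:c];s=cv2.cvtColor(np.ascontiguousarray(g),cv2.COLOR_RGB2HSV)[...,1]
    Q=(s<60)&(h[...,2]>.018);print(k,'top z mm',np.round(np.percentile(h[Q][:,2],[10,50,90])*1000,1) if Q.any() else None)
    M=(g[...,2].astype(int)>g[...,0].astype(int)-5).astype(np.uint8);n,l,st,_=cv2.connectedComponentsWithStats(M);i=1+st[1:,4].argmax();ys,xs=np.where(l==i)
    print(rect(onplane(mt,np.c_[xs+a,ys+b],.028)[:,:2]))
E
```

```text
time: 15.82
tcp_pos: [0.4571, 0.3803, 0.0115]
ee_rot: [3.142, -0.0, -2.982]
wrist_force: [0.8, -0.2, -0.0]
width: 0.0513
time: 16.23
tcp_pos: [0.4566, 0.3798, 0.1327]
ee_rot: [-3.141, -0.001, -2.982]
wrist_force: [0.2, 0.5, 0.4]
width: 0.0733
time: 16.65
tcp_pos: [0.4568, 0.3797, 0.2014]
ee_rot: [-3.141, -0.0, -2.982]
wrist_force: [0.2, 0.1, -0.6]
width: 0.0856
[ 241  116   34  115 3044]
118 244 272 [397.1 370.8] 30.4
126 243 272 [405.2 371.6] 31.7
134 243 272 [413.4 373. ] 31.9
142 243 271 [421.8 373.8] 31.1
150 244 271 [430.2 375.7] 30.3
158 244 271 [438.8 377.1] 30.5
166 243 271 [447.6 377.9] 31.8
174 243 271 [456.4 379.3] 32.1
182 244 271 [465.3 381.3] 31.2
190 244 271 [474.5 382.8] 31.5
198 244 271 [483.8 384.3] 31.7
206 244 270 [493.3 385.3] 30.8
214 244 270 [502.9 386.8] 31.1
222 242 273 [512.5 389. ] 37.1
230 242 272 [522.5 390. ] 36.3
short top z mm [ 23.8  27.7 277.7]
(array([459.4, 387.4]), array([ 57.4, 132.3]), np.float32(6.38))
long top z mm [20.6 26.6 30.1]
(array([ 538. , -366.8]), array([ 40.5, 183.2]), np.float32(3.01))
```

View pics/w6.png

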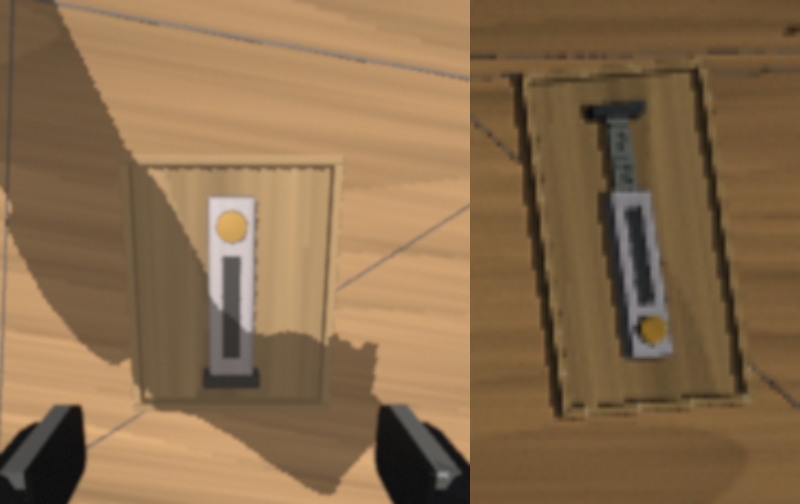

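Both gauges lie flat and lengthwise inside their trays (short: px ~(232,290); long: ~(640,230)). The pulled-out gauge measures 183.2 mm overall against 182.9 mm at the start, and the arm is clear. I hand the job in.

```bash
python3 -c "
from rig import ctrl
print(ctrl.sense()['time']);print(ctrl.finish_job())"
```

```text
16.75
the job is handed in; nothing more can be done
None
```

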